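# Stop the plate shaker and hold its guard gate ajar

## Task

Stop the plate shaker by turning the knob on its speed controller anticlockwise to the end stop. Only then open the guard gate on the front of the shaker: its bolt has sagged behind the bent-up lip of the keeper, so lift the bolt over the lip while drawing it back, without forcing it against the keeper, and pull the gate towards you. Finish while holding the sprung gate still and ajar by about a hand's breadth (some 7 cm at its free edge), with the shaker still off and the other things on the bench left where they are.

Things in the scene. Friction and masses are not known exactly. Their poses are not given: they have to be found in the camera images.
- speed_grip (a point): Speed knob on the grey controller box (240 x 130 x 55 mm, knob at the robot's end): black disc, 44 mm, with an upright bar grip 42 long, 14 wide, 32 mm tall. This point: on its upright axis, 7 mm below the bar's top, 92 mm above the bench. x axis along the bar, turns with the knob; z up. Behind it on the box, about 100 mm from the axis, stands a box of tips (top 107 mm above the bench).
- speed (a joint): Speed knob, rad: 0 at the anticlockwise (seen from above) end stop, which is off; grows clockwise to 2.4. Starts between 0.7 and 1.4. Light friction, stays where it is left.
- bolt_pull (a point): Upright round steel pull of the bolt, 18 mm in diameter, in front of the gate. This point: on its axis, middle of the part to grip, 20 mm below its top; at the start 190 mm above the bench, 34 mm above the staples either side, 40 mm above the gate's top and 19 mm in front of it. Gate's axes: y along the bar towards the hinge (the way the bolt is drawn back), x into the guard, z up.
- bolt_nose (a point): Underside of the tooth, a 14 mm long block hanging 12 mm below the bar at the nose end of the bolt. At the start it has dropped 10 mm below the top of the keeper's lip, 3 mm behind it. Same axes as the pull.
- keeper_lip (a point): Middle of the top edge of the keeper's bent-up lip (6 mm thick, 26 mm wide), on the fixed post at the gate's free edge, 117 mm above the bench. The bar passes over it; the tooth must be lifted more than 10 mm to pass. The keeper's upright cheek plate in front stops the gate opening until the bolt is drawn back 23 mm or more.
- bolt (a joint): Draw of the bolt along its bar, m: 0 shot home, grows as it is drawn back towards the hinge, to 0.045. The light friction (0.8 N) keeps it where it is left. Blocked by the lip at 0.003 unless lifted.
- bolt_lift (a joint): Lift of the bolt in its worn staples, m: 0 sagged (falls back by its own weight of about 2 N), at most 0.020.
- gate_hinge (a point): Upright hinge line of the gate, 150 mm above the bench (gate's top), fixed to the shaker (white body 240 deep, 280 wide, 60 mm high, clear guard on top, gate in front). Shaker's axes: x from the gate into the guard, y from the free edge towards the hinge, z up.
- gate_edge (a point): Top of the gate's free edge, 220 mm from the hinge line, in the middle of the gate's 12 mm thickness, 150 mm above the bench. Its axes turn with the gate.
- gate (a joint): Angle of the gate about its upright hinge, rad: 0 shut, grows as its free edge swings out towards the robot (seen from above clockwise about the hinge), to 0.8. A spring shuts it: 0.25 Nm when shut and 0.25 + 1.0 x angle when open.
- keeper: The fixed steel keeper with the lip and cheek; the origin is that of the shaker (middle of its underside), not on the keeper itself.
- tip_box: Bystander: box of pipette tips, 85 x 115 x 52 mm, on the rear part of the controller. Origin in the middle of its underside.
- vial: Bystander: small capped vial, 28 mm in diameter, 50 mm tall, beside the controller. Origin in the middle of its underside.
- jar: Bystander: capped jar, 48 mm in diameter, 60 mm tall, beside the shaker on its hinge side. Origin in the middle of its underside.
- reagent: Bystander: reagent bottle, 64 mm in diameter, 130 mm tall. Origin in the middle of its underside.
- microplate: Bystander: white well plate, 85 x 127 x 14 mm, lying in front. Origin in the middle of its underside.
- pipette: Bystander: hand pipette lying on the bench, about 240 mm long, 22 mm high. Origin on its underside near the middle.

How it is judged:
By the outcome, as a careful person would: the job done as asked, in the order asked, and still so for the second after the job is handed in, while the arm keeps its last pose, push and grip.
It also fails if it takes over 51 s, if anything falls off the work surface, if the arm or the gripper's body presses on something with over 40 N, if the wrist force passes 120 N, or if a joint passes its speed limit or range.

## Robot

A 7-joint arm with a two-finger parallel gripper is mounted at the origin on the work surface. World frame = base frame: x ahead of the robot, y to its left, z up, the work surface at z = 0. Lengths are in m, angles in rad, forces in N, time in s.
With the tool pointing down it reaches from about 0.35 to 0.9 m from the base axis. Payload 8.1 kg.
Tool frame: the origin (TCP) lies midway between the tips of the shut fingers; the grasp point (between the pads) lies 19 mm behind it (robot.grip_depth is the distance from the TCP to the grasp point, in m); x points along the fingers, y is the direction in which the jaws open and shut, and the axes are right-handed (so a half turn about x gives the same grasp; the last joint's range is limited). The gripper opens to 85 mm and grips with 20 to 120 N. Pads are 22 mm wide; open, the fingers measure 114 mm over their backs; the gripper's body (76 mm by 85 mm) begins 54 mm behind the grasp point. The pads swing forward as they close: fully open they stand 13 mm farther back than shut.
Start: joints at [-1.267, 0.434, 0.025, 1.573, -0.012, 1.134, -0.075], TCP at [0.247, 0.574, 0.231] pointing down, gripper open.
Joint ranges: [-2.62, 2.62], [-0.44, 2.09], [-1.27, 1.32], [0.08, 2.57], [-1.32, 4.46], [0.12, 2], [-2.74, 2.74]. Speed limits (rad/s): [2.22, 2.22, 3.01, 3.01, 3.14, 3.14, 3.14].

## Interface

Orientations are given as a unit quaternion [w, x, y, z].
In Python, from plant import robot gives the robot as it stands.
- The arm moves only by the shell command python3 -m creep 'ROWS' [OPENING] [FORCE]. ROWS is JSON, a list of rows, each an object with "slide": the shift along the tool's x, y, z in cm, a list of three; "roll": the turn about the tool's x in rad. A call has 1 to 10 rows; each row is the pose to reach, as a shift and turn from the pose measured when the call began, along the tool's axes at that moment; what a row does not reach only later rows make up. A row lasts 1/12 s, in which the tool goes at most 41.7 mm and 7.16 degrees, less where a joint would pass 70% of its speed; a pose out of reach is approached as far as the arm can. A call with a gripper value outside its range is refused whole. OPENING is the finger opening in cm, from 0 to 8.54, set as the call begins (- or left out, the last holds). The fingers move at their own pace and stop on an object; FORCE is the grip in N (left out, the last holds). Time passes only in rows, so rows that repeat a pose let the fingers close. It gives the time, the measured TCP pose, the force and the opening at its end, in the units of the state.
- robot.get_state(): the state, without advancing time (a new reading comes with each control period).
- robot.camera(name): name is "scene" or "top" or "wrist"; returns a dict with "frame" (400x640x3 uint8, blue, green, red), "mtx" (3x3 intrinsics, pixels), "extrinsics" (4x4, takes a point from camera to world coordinates); the wrist camera has in their place "mount" (4x4, takes a point from camera to tool coordinates, whose origin is the TCP and whose axes are the tool frame's). Camera axes: x right, y down, z forward; pixel columns grow to the right and rows downward; lengths in m; the calibration is good to about 2 mm. The wrist camera is an equidistant fisheye: a pixel r from the principal point sees the ray r / f radians off the axis. A picture is of the moment at which its call begins: read the wrist's pose just before it. There is no depth.
- robot.close_job(): hands the job in, once; it reports no verdict.
The state is a dict: "clock": time; "joint_positions": joint angles; "qd": joint speeds; "tau": joint torques, N m; "ee_pos": TCP position; "orientation": TCP orientation; "force": force on the tool from outside, world axes, zero at the start; "torque": the same for the moment, N m; "opening": finger opening in m.
Only numpy, scipy, OpenCV 4.12 (cv2) and the standard library are available. Lean on these libraries where they do the work, as an engineer would, in place of code of your own. Each camera call takes 0.05 s, during which the arm holds its last target.

## Working session

There is one attempt and no reset: what is moved stays moved. The work goes in short steps, Python scripts to look and compute and a shell command to move; the robot and the scene stay as the last step left them, time stands still between calls to the robot, and variables do not carry over. Pictures are saved under pics/ and viewed, and the job is handed in when it is done.

```bash
ls; mkdir -p pics; python3 - <<'E'
from plant import robot
import cv2
s=robot.get_state();print(s)
for n in("scene","top","wrist"):
    c=robot.camera(n);cv2.imwrite(f"pics/a_{n}.png",c["frame"]);print(n,c["mtx"],c.get("extrinsics",c.get("mount")))
E
```

```text
pics
{'clock': 0.0, 'joint_positions': array([-1.26658997,  0.43522331,  0.02495418,  1.5741279 , -0.0115858 ,
        1.13403059, -0.07511321]), 'qd': array([ 0.00040463, -0.0022936 ,  0.00143381,  0.0012493 , -0.00027105,
        0.00189421, -0.00088984]), 'tau': array([-9.64055289e-04, -6.70459914e+01,  1.02418598e+00, -3.16217244e+01,
        1.54958374e-02,  1.23097232e-02,  3.70601572e-05]), 'ee_pos': array([0.2471361 , 0.57348125, 0.23051366]), 'orientation': array([ 0.69246124,  0.142281  ,  0.69258895, -0.14343676]), 'force': array([-0.46124341, -0.99116511,  0.41327199]), 'torque': array([ 0.05584501, -0.00161559, -0.02425552]), 'opening': 0.08516501143018108}
scene [[476.84889252   0.         324.44507844]
 [  0.         476.84889252 201.26834443]
 [  0.           0.           1.        ]] [[-0.21439031  0.59277016 -0.77631201  1.84499904]
 [ 0.97669034  0.13874284 -0.16378766  0.26688183]
 [ 0.01061929 -0.79333093 -0.60869801  1.11898539]
 [ 0.          0.          0.          1.        ]]
top [[435.26058897   0.         318.97860536]
 [  0.         435.26058897 194.01574152]
 [  0.           0.           1.        ]] [[ 0.0188052  -0.98113622  0.19240084  0.27470839]
 [-0.9998112  -0.01751206  0.00841954  0.0067981 ]
 [-0.00489138 -0.19252285 -0.9812803   1.61809138]
 [ 0.          0.          0.          1.        ]]
wrist [[309.70691629   0.         320.58243573]
 [  0.         309.70691629 200.61223274]
 [  0.           0.           1.        ]] [[ 1.35192807e-03 -2.79904735e-01  9.60026829e-01 -1.42502044e-01]
 [ 9.99998513e-01 -6.49535938e-04 -1.59759520e-03  2.22101295e-04]
 [ 1.07074639e-03  9.60027561e-01  2.79903440e-01 -6.98748222e-02]
 [ 0.00000000e+00  0.00000000e+00  0.00000000e+00  1.00000000e+00]]
```

View pics/a_scene.png

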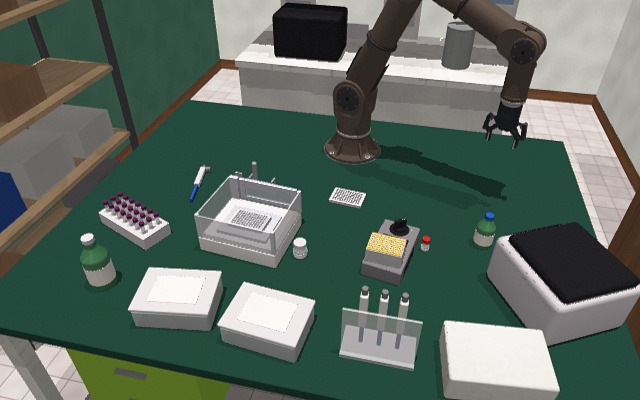

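View pics/a_top.png

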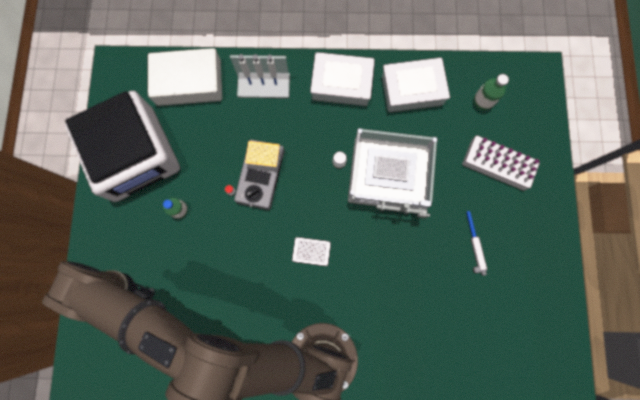

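View pics/a_wrist.png

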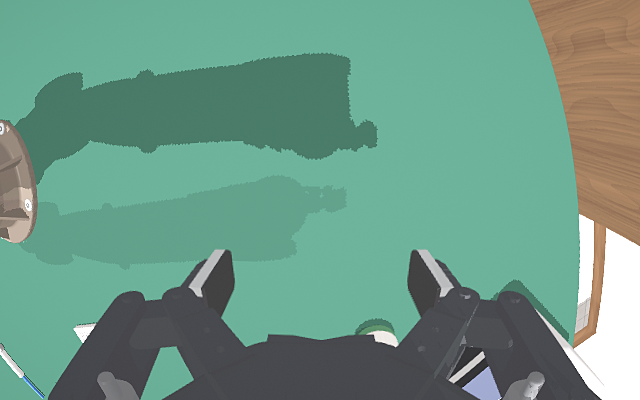

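The top view shows the knob near (255,194), the shaker around (393,172) with the bolt at about (400,208), and the vial at (229,190). I'll zoom in on these.

```bash
cat > h.py <<'E'
import numpy as np, cv2
from scipy.spatial.transform import Rotation as R
from plant import robot
def ray(c,u,v):
    K=c["mtx"];E=c["extrinsics"]
    d=E[:3,:3]@np.array([(u-K[0,2])/K[0,0],(v-K[1,2])/K[1,1],1]);return E[:3,3],d/np.linalg.norm(d)
def plane(c,u,v,z):
    o,d=ray(c,u,v);return o+d*(z-o[2])/d[2]
def wrist(name="wrist"):
    s=robot.get_state();c=robot.camera("wrist")
    T=np.eye(4);q=s["orientation"];T[:3,:3]=R.from_quat([q[1],q[2],q[3],q[0]]).as_matrix();T[:3,3]=s["ee_pos"]
    c["extrinsics"]=T@c["mount"];c["s"]=s;return c
def wray(c,u,v):
    K=c["mtx"];E=c["extrinsics"];p=np.array([(u-K[0,2])/K[0,0],(v-K[1,2])/K[1,1]])
    t=np.linalg.norm(p);d=np.r_[np.sin(t)*p/(t+1e-12),np.cos(t)];return E[:3,3],E[:3,:3]@d
def wplane(c,u,v,z):
    o,d=wray(c,u,v);return o+d*(z-o[2])/d[2]
def proj(c,P,w=False):
    E=c["extrinsics"];K=c["mtx"];p=E[:3,:3].T@(np.asarray(P)-E[:3,3])
    if w:
        r=np.hypot(p[0],p[1]);t=np.arctan2(r,p[2]);p=np.array([p[0]/r*t,p[1]/r*t,1])
    else: p=p/p[2]
    return (K@p)[:2]
def tri(*rs):
    A=np.zeros((3,3));b=np.zeros(3)
    for o,d in rs:
        M=np.eye(3)-np.outer(d,d);A+=M;b+=M@o
    x=np.linalg.solve(A,b);return x,[np.linalg.norm((np.eye(3)-np.outer(d,d))@(x-o)) for o,d in rs]
def crop(f,x0,y0,x1,y1,k,name):
    cv2.imwrite("pics/"+name,cv2.resize(f[y0:y1,x0:x1],None,fx=k,fy=k,interpolation=cv2.INTER_CUBIC))
E
python3 - <<'E'
from h import *
f=cv2.imread("pics/a_top.png");crop(f,220,130,440,230,3.6,"b1.png")
f=cv2.imread("pics/a_scene.png");crop(f,180,150,440,290,3,"b2.png")
E
```

```text
(no output)
```

View pics/b1.png

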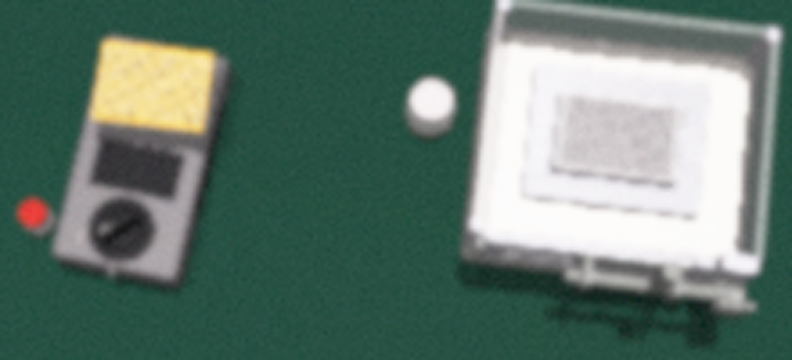

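View pics/b2.png

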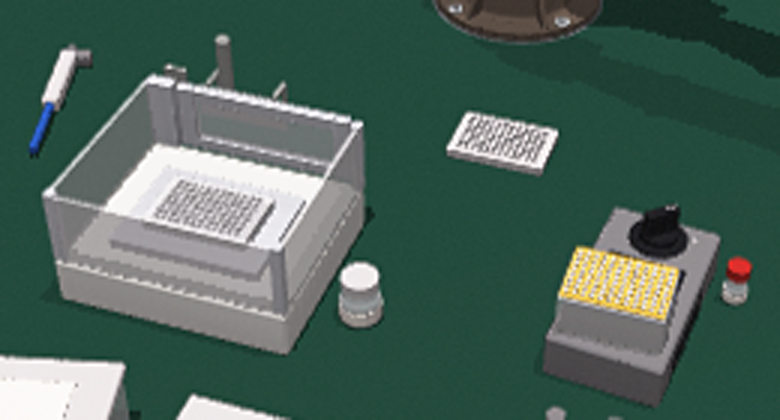

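```bash
python3 - <<'E'
from h import *
t=robot.camera("top");s=robot.camera("scene")
T=lambda x,y:(220+x/3.6,130+y/3.6); S=lambda x,y:(180+x/3,150+y/3)
P=lambda n,p:print(n,np.round(p,4))
a=plane(t,*T(107,242),.099);b=plane(t,*T(139,218),.099)
P("knob bar top",(a+b)/2);P("bar dir",np.degrees(np.arctan2(*(b-a)[1::-1])))
P("disc",plane(t,*T(122,229),.067))
P("knob scene top",plane(s,*S(660,215),.099))
P("pull top scene",plane(s,*S(222,38),.21))
P("pull top cam(672,270)",plane(t,*T(672,262),.21))
# guard corners top
for n,p in dict(BL=(505,4),BR=(777,32),FR=(755,268),FL=(470,258)).items(): P(n,plane(t,*T(*p),.15))
for n,p in dict(nearhinge=(362,124),nearfree=(155,78),fh=(280,248),ff=(47,195)).items(): P("s "+n,plane(s,*S(*p),.15))
P("jar",plane(t,*T(431,98),.06));P("vial",plane(t,*T(33,212),.05))
print(np.round(proj(t,plane(s,*S(222,38),.21))-[220,130],1)*3.6)
q=robot.get_state();q=q["orientation"];print(R.from_quat([q[1],q[2],q[3],q[0]]).as_matrix().round(3))
E
```

```text
knob bar top [0.5689 0.2505 0.099 ]
bar dir -50.9713
disc [0.5761 0.2567 0.067 ]
knob scene top [0.5959 0.2619 0.099 ]
pull top scene [ 0.5255 -0.2647  0.21  ]
pull top cam(672,270) [ 0.5266 -0.2693  0.21  ]
BL [ 0.7918 -0.1223  0.15  ]
BR [ 0.7676 -0.3882  0.15  ]
FR [ 0.533  -0.3596  0.15  ]
FL [ 0.5378 -0.0892  0.15  ]
s nearhinge [ 0.5731 -0.0852  0.15  ]
s nearfree [ 0.5399 -0.3485  0.15  ]
s fh [ 0.7996 -0.1127  0.15  ]
s ff [ 0.7738 -0.3801  0.15  ]
jar [ 0.7206 -0.0541  0.06  ]
vial [0.5955 0.3514 0.05  ]
[667.08 263.16]
[[-0.     0.396  0.918]
 [-0.001  0.918 -0.396]
 [-1.    -0.001  0.   ]]
```

```bash
python3 -m creep '[{"slide":[0,-4,10.6],"roll":0.12},{"slide":[0,-8,21.2],"roll":0.24},{"slide":[0,-12,31.8],"roll":0.36},{"slide":[0,-16.5,40],"roll":0.48},{"slide":[0,-16.5,40],"roll":0.48},{"slide":[0,-16.5,40],"roll":0.48},{"slide":[0,-16.5,40],"roll":0.48},{"slide":[0,-16.5,40],"roll":0.48},{"slide":[0,-16.5,40],"roll":0.48},{"slide":[0,-16.5,40],"roll":0.48}]'
python3 -m creep '[{"slide":[0,0,0],"roll":0},{"slide":[0,0,0],"roll":0}]'
python3 - <<'E'
from h import *
c=wrist();np.savez("w1.npz",**{k:c[k] for k in("mtx","extrinsics")});cv2.imwrite("pics/c1.png",c["frame"]);print(c["s"]["joint_positions"],c["s"]["ee_pos"])
for p in((.572,.253,.099),(.572,.253,.067)):print(proj(c,p,True))
t=robot.camera("top");cv2.imwrite("pics/c1t.png",t["frame"])
E
```

```text
clock: 1.08
ee_pos: [0.5392, 0.274, 0.2312]
orientation: [0.639, 0.303, 0.639, -0.303]
force: [0.7, 0.5, 0.9]
opening: 0.0853
clock: 1.25
ee_pos: [0.5413, 0.2705, 0.2311]
orientation: [0.638, 0.305, 0.637, -0.306]
force: [-1.0, 1.2, -0.1]
opening: 0.085
[-0.72760331  0.40419048  0.24742276  1.63873537 -0.10553825  1.11223939
  0.22540516] [0.54127625 0.27052602 0.23114761]
[333.9785403  223.44463348]
[332.77254327 212.66096994]
```

View pics/c1.png

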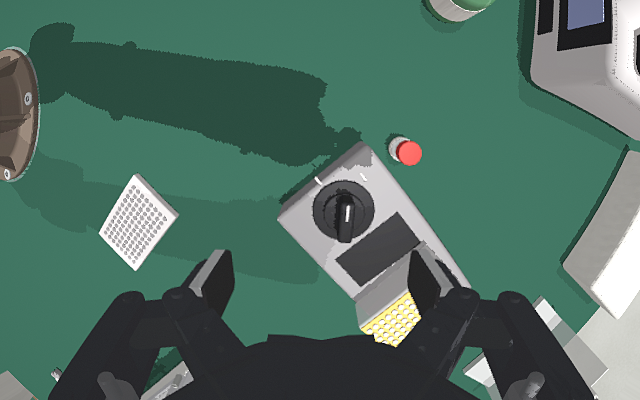

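```bash
python3 - <<'E'
from h import *
f=cv2.imread("pics/c1.png");crop(f,290,150,400,260,5.4,"c2.png")
E
```

```text
(no output)
```

View pics/c2.png

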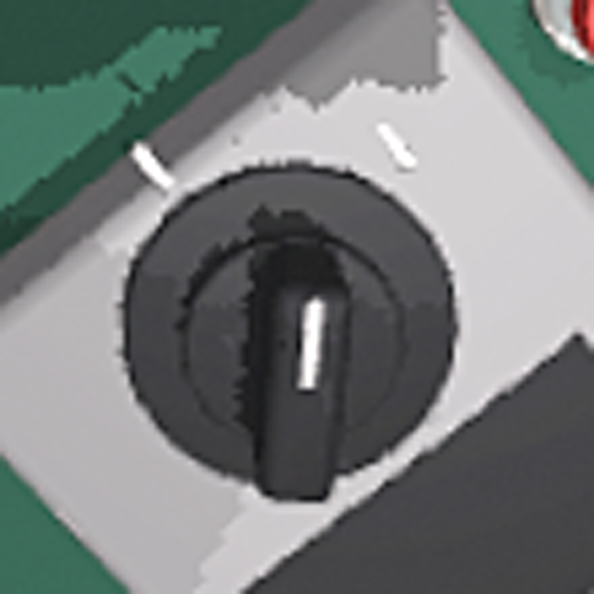

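```bash
python3 - <<'E'
from h import *
c=dict(np.load("w1.npz"))
C=lambda x,y:(290+x/5.4,150+y/5.4)
a=wplane(c,*C(311,285),.099);b=wplane(c,*C(292,498),.099);print(a,b,np.linalg.norm(a-b),(a+b)/2)
d=wplane(c,*C(290,322),.067);print("disc",d)
for p,q in(((272,290),(255,480)),((350,290),(328,497))):
  a=wplane(c,*C(*p),.099);b=wplane(c,*C(*q),.099);print(np.degrees(np.arctan2(*(b-a)[1::-1])),np.linalg.norm(a-b))
q=robot.get_state();p=q["ee_pos"];q=q["orientation"];M=R.from_quat([q[1],q[2],q[3],q[0]]).as_matrix()
print("tool y yaw",np.degrees(np.arctan2(M[1,1],M[0,1])))
E
```

```text
[0.5688513  0.27669322 0.099     ] [0.59210619 0.2441031  0.099     ] 0.04003630804172485 [0.58047875 0.26039816 0.099     ]
disc [0.57878477 0.26271546 0.067     ]
-54.93669232723164 0.03557854157151573
-54.99365376505622 0.03900886880643208
tool y yaw 39.212614504312626
```

```bash
python3 -m creep '[{"slide":[0,1.2,1.6],"roll":0.07},{"slide":[0,2.4,3.2],"roll":0.07},{"slide":[4,2.4,3.2],"roll":0.07},{"slide":[8,2.4,3.2],"roll":0.07},{"slide":[11,2.4,3.2],"roll":0.07},{"slide":[13,2.4,3.2],"roll":0.07},{"slide":[13,2.4,3.2],"roll":0.07}]' 6
python3 - <<'E'
from h import *
c=wrist();crop(c["frame"],120,100,520,400,2,"d1.png");print(c["s"]["ee_pos"])
E
```

```text
clock: 1.93
ee_pos: [0.573, 0.2661, 0.0962]
orientation: [0.626, 0.322, 0.631, -0.327]
force: [-0.5, -0.3, -0.4]
opening: 0.0598
[0.57300637 0.26612807 0.09619096]
```

View pics/d1.png

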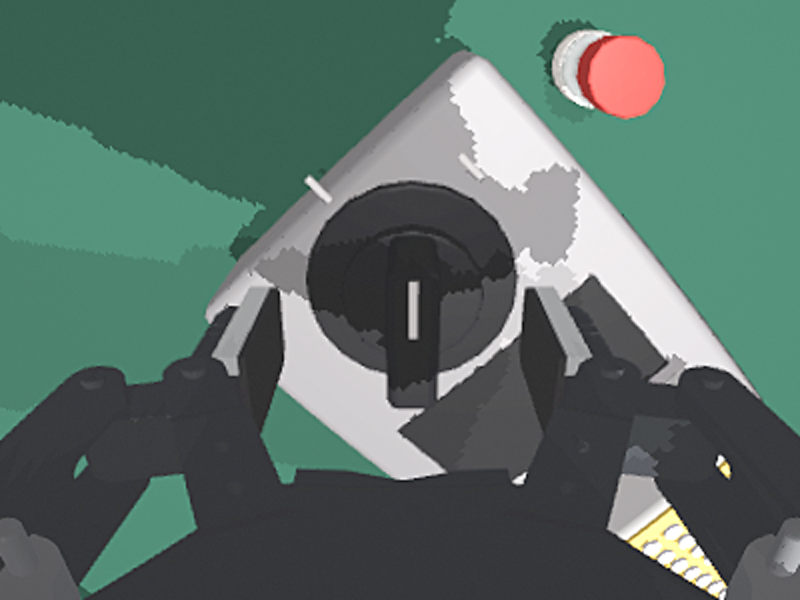

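```bash
python3 -m creep '[{"slide":[1,0.2,0.9],"roll":0},{"slide":[2.2,0.2,0.9],"roll":0},{"slide":[2.2,0.2,0.9],"roll":0},{"slide":[2.2,0.2,0.9],"roll":0}]'
python3 -m creep '[{"slide":[0,0,0],"roll":0},{"slide":[0,0,0],"roll":0},{"slide":[0,0,0],"roll":0},{"slide":[0,0,0],"roll":0},{"slide":[0,0,0],"roll":0},{"slide":[0,0,0],"roll":0}]' 1 25
python3 - <<'E'
from h import *
c=wrist();crop(c["frame"],120,100,520,400,2,"d2.png");print(c["s"])
E
```

```text
clock: 2.32
ee_pos: [0.5813, 0.2602, 0.0769]
orientation: [0.627, 0.323, 0.63, -0.326]
force: [0.7, -0.2, 0.4]
opening: 0.0599
clock: 2.82
ee_pos: [0.5811, 0.26, 0.0775]
orientation: [0.627, 0.323, 0.63, -0.326]
force: [-3.1, -1.8, 5.5]
opening: 0.0133
{'clock': 2.8167, 'joint_positions': array([-0.65298967,  0.6146534 ,  0.22505634,  1.709562  , -0.17506921,
        0.84323957,  0.26675954]), 'qd': array([-6.90029147e-04,  3.11876136e-04, -4.47450883e-05, -4.35803945e-04,
        1.86614714e-03, -2.67691817e-04,  4.70789539e-04]), 'tau': array([-1.05928194e-01, -7.00107622e+01,  5.05581200e+00, -2.58683163e+01,
       -5.19802363e-02, -1.03647921e+00,  1.13767223e-02]), 'ee_pos': array([0.58105673, 0.25999464, 0.07752973]), 'orientation': array([ 0.6265203 ,  0.32311478,  0.62987745, -0.32607291]), 'force': array([-3.1079541 , -1.81082321,  5.50466069]), 'torque': array([-0.26630932,  0.51001835, -0.04452231]), 'opening': 0.013280660570466049}
```

View pics/d2.png

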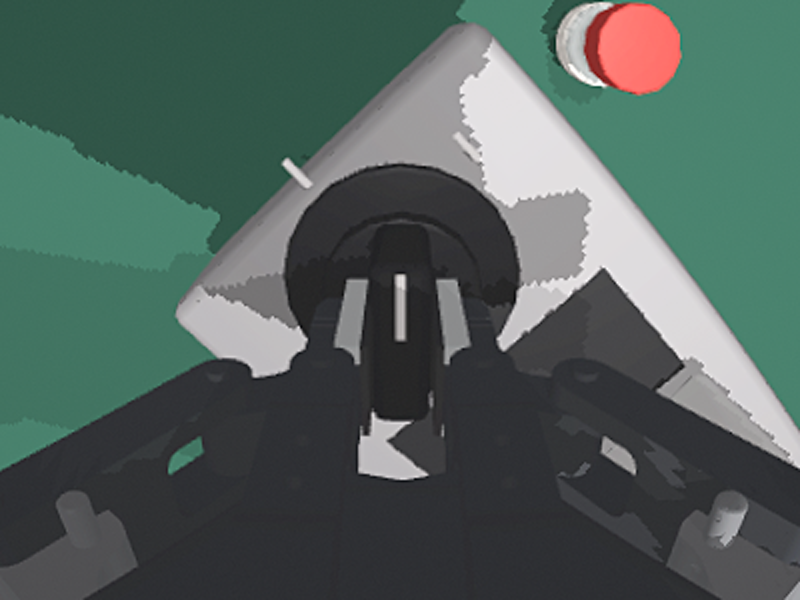

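Gripped squarely on the bar. Now turning anticlockwise, which is negative roll.

```bash
python3 -m creep '[{"slide":[0,0,0],"roll":-0.1},{"slide":[0,0,0],"roll":-0.2},{"slide":[0,0,0],"roll":-0.3},{"slide":[0,0,0],"roll":-0.4},{"slide":[0,0,0],"roll":-0.5},{"slide":[0,0,0],"roll":-0.6},{"slide":[0,0,0],"roll":-0.6}]'
python3 - <<'E'
from h import *
c=wrist();crop(c["frame"],120,100,520,400,2,"d3.png");s=c["s"];print(s["joint_positions"],s["force"],s["torque"],s["opening"])
E
```

```text
clock: 3.45
ee_pos: [0.5812, 0.2603, 0.0776]
orientation: [0.694, 0.122, 0.698, -0.123]
force: [0.9, 2.1, -3.3]
opening: 0.0136
[-0.54356748  0.60832958  0.05982182  1.6989799  -0.04861573  0.84117244
  0.75972459] [ 0.89976637  2.06101566 -3.28412426] [ 0.44706825 -0.30233707  0.08043328] 0.013625509332576561
```

View pics/d3.png

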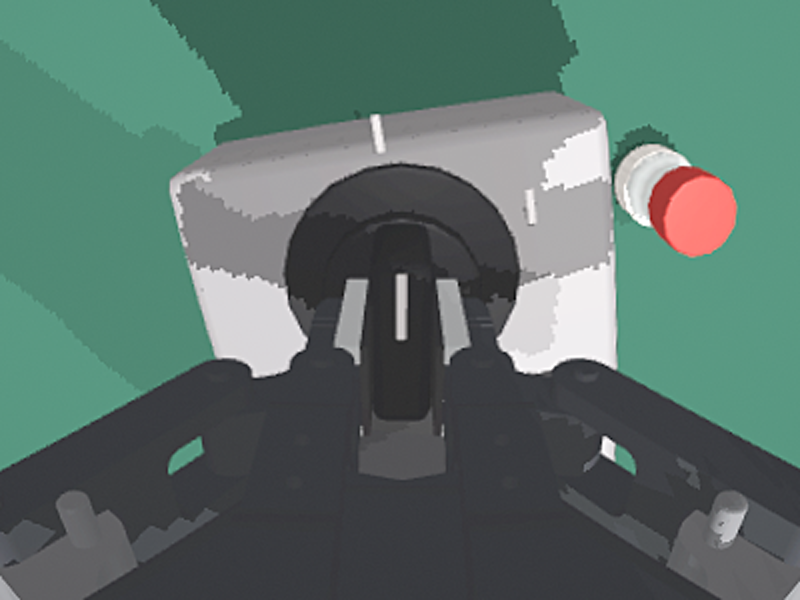

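Turned 0.57 rad with little resistance. The front tick is probably the off mark, so I'll continue gently.

```bash
python3 -m creep '[{"slide":[0,0,0],"roll":-0.08},{"slide":[0,0,0],"roll":-0.16},{"slide":[0,0,0],"roll":-0.24},{"slide":[0,0,0],"roll":-0.3},{"slide":[0,0,0],"roll":-0.3}]'
python3 - <<'E'
from h import *
s=robot.get_state();print(s["force"],s["torque"],s["opening"])
E
python3 -m creep '[{"slide":[0,0,0],"roll":-0.08},{"slide":[0,0,0],"roll":-0.16},{"slide":[0,0,0],"roll":-0.2},{"slide":[0,0,0],"roll":-0.2}]'
python3 - <<'E'
from h import *
c=wrist();crop(c["frame"],120,100,520,400,2,"d4.png");s=c["s"];print(s["joint_positions"],s["force"],s["torque"],s["opening"])
E
```

```text
clock: 3.92
ee_pos: [0.5816, 0.2603, 0.0778]
orientation: [0.705, 0.021, 0.709, -0.021]
force: [0.8, 1.3, -1.6]
opening: 0.0133
[ 0.83932947  1.25418543 -1.5563987 ] [ 0.49268255 -0.24507453 -2.16701113] 0.01334886192013335
clock: 4.25
ee_pos: [0.5817, 0.2602, 0.0781]
orientation: [0.703, -0.043, 0.708, 0.046]
force: [-2.0, 4.4, -0.2]
opening: 0.0136
[-0.45431909  0.61052748 -0.07002212  1.6896771   0.04528717  0.84749812
  1.15516824] [-2.0042537   4.38204164 -0.20721852] [ 0.94796204  0.41883171 -6.54729742] 0.013604644097602092
```

View pics/d4.png

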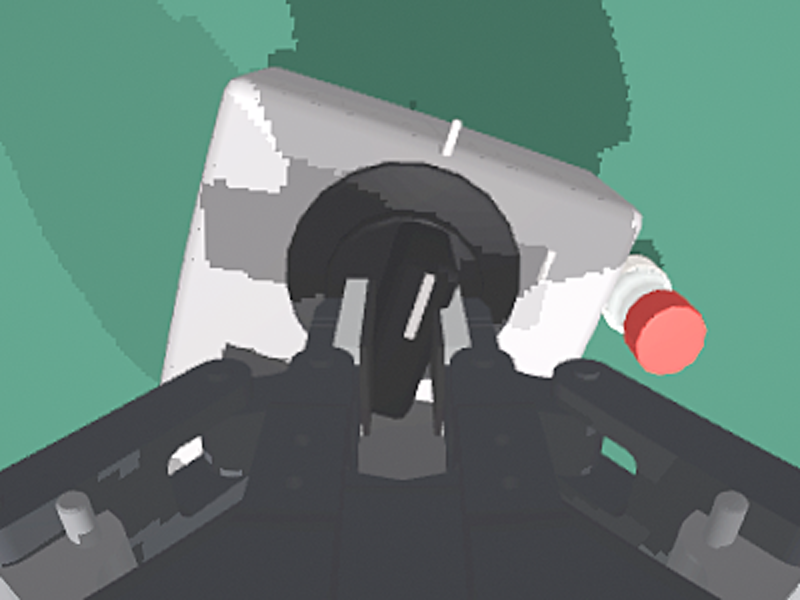

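The moment has risen to 6.5 Nm and the pointer lies parallel to the off tick, so the knob is at its stop. I'll release, lift and check.

```bash
python3 -m creep '[{"slide":[0,0,0],"roll":0.05},{"slide":[0,0,0],"roll":0.05},{"slide":[0,0,0],"roll":0.05},{"slide":[0,0,0],"roll":0.05}]' 6
python3 -m creep '[{"slide":[-3,0,0],"roll":0},{"slide":[-7,0,0],"roll":0},{"slide":[-11,0,0],"roll":0},{"slide":[-15,0,0],"roll":0},{"slide":[-17,0,0],"roll":0},{"slide":[-17,0,0],"roll":0}]'
python3 - <<'E'
from h import *
c=wrist();crop(c["frame"],120,100,520,400,2,"d5.png");s=c["s"];print(s["joint_positions"],s["force"],s["torque"],s["opening"])
np.savez("w2.npz",**{k:c[k] for k in("mtx","extrinsics")});cv2.imwrite("pics/d5f.png",c["frame"])
E
```

```text
clock: 4.63
ee_pos: [0.5814, 0.2603, 0.0781]
orientation: [0.704, -0.026, 0.709, 0.028]
force: [0.3, 0.5, 0.2]
opening: 0.0595
clock: 5.13
ee_pos: [0.5849, 0.2611, 0.2543]
orientation: [0.707, -0.025, 0.706, 0.029]
force: [1.4, 0.1, 0.6]
opening: 0.0599
[-0.46540982  0.44406184 -0.0521508   1.49846091  0.01865766  1.19511895
  1.12778178] [1.43981871 0.08915305 0.63161566] [ 0.02537818 -0.01296298  0.00180365] 0.059889891697893355
```

View pics/d5.png

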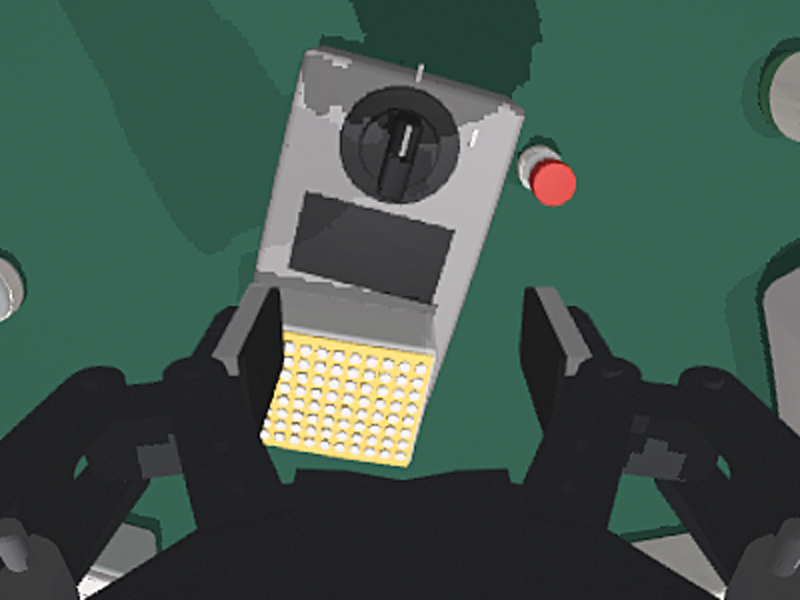

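```bash
python3 - <<'E'
from h import *
f=cv2.imread("pics/d5f.png");crop(f,270,110,370,210,6,"d6.png")
E
```

```text
(no output)
```

View pics/d6.png

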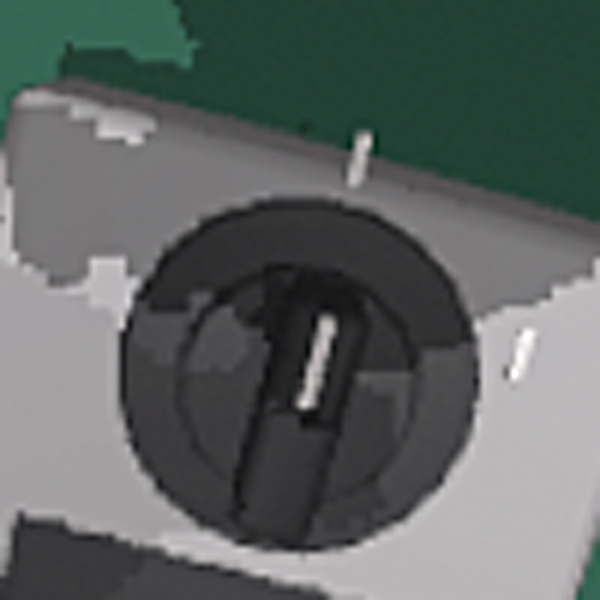

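```bash
python3 - <<'E'
from h import *
c=dict(np.load("w2.npz"))
C=lambda x,y:(270+x/6,110+y/6)
A=lambda p,q,z:np.degrees(np.arctan2(*(wplane(c,*C(*q),z)-wplane(c,*C(*p),z))[1::-1]))
print("pointer",A((327,320),(305,405),.099),"bar edge",A((275,320),(240,515),.099),A((360,330),(315,545),.099),"tick",A((365,135),(355,185),.055),"tick2",A((526,330),(515,378),.055))
D=lambda x,y:(120+x/2,100+y/2)
a=wplane(c,*D(308,50),.055);b=wplane(c,*D(258,280),.055);print("box",np.degrees(np.arctan2(*(b-a)[1::-1])))
e=wplane(c,*C(360,160),.055);k=wplane(c,*C(300,375),.067);print("tick from knob",np.degrees(np.arctan2(*(k-e)[1::-1])),k,"tip edge",wplane(c,*D(360,345),.107))
E
```

```text
pointer -9.861483117533176 bar edge -5.959630094637795 -6.968560570114775 tick -6.645054318733607 tick2 -7.088148827219534
box -10.523987089826736
tick from knob -11.90649316915476 [0.57959717 0.26041344 0.067     ] tip edge [0.68090616 0.24643401 0.107     ]
```

```bash
python3 -m creep '[{"slide":[0,-4,-1.2],"roll":0.05},{"slide":[0,-8,-2.4],"roll":0.1},{"slide":[0,-12,-3.8],"roll":0.15},{"slide":[0,-16,-5],"roll":0.2},{"slide":[0,-20,-6.2],"roll":0.2},{"slide":[0,-24,-7.5],"roll":0.2},{"slide":[0,-28,-8.7],"roll":0.2},{"slide":[0,-32,-10],"roll":0.2},{"slide":[0,-36,-11.2],"roll":0.2},{"slide":[0,-40,-12.5],"roll":0.2}]'
python3 -m creep '[{"slide":[0,-4,-1],"roll":0},{"slide":[0,-8,-2],"roll":0},{"slide":[0,-11,-3],"roll":0},{"slide":[0,-11,-3],"roll":0},{"slide":[0,-11,-3],"roll":0}]'
python3 - <<'E'
from h import *
c=wrist();cv2.imwrite("pics/e1.png",c["frame"]);s=c["s"];print(s["joint_positions"],s["ee_pos"])
np.savez("w3.npz",**{k:c[k] for k in("mtx","extrinsics")})
M=R.from_quat(np.roll(s["orientation"],-1)).as_matrix();print("yaw",np.degrees(np.arctan2(M[1,1],M[0,1])))
print(proj(c,(.526,-.266,.21),True))
E
```

```text
clock: 6.02
ee_pos: [0.4885, -0.1471, 0.2482]
orientation: [0.704, 0.045, 0.707, -0.042]
force: [0.8, -0.6, 0.6]
opening: 0.0601
clock: 6.43
ee_pos: [0.4433, -0.2543, 0.2466]
orientation: [0.703, 0.047, 0.708, -0.043]
force: [1.2, 1.1, -0.2]
opening: 0.0597
[ 0.24942395  0.23809527  0.20761921  1.83109521 -0.05678845  1.08622332
  1.92190737] [ 0.44325041 -0.25427638  0.24661212]
yaw 82.71582364983243
[319.53133269 333.01574032]
```

View pics/e1.png

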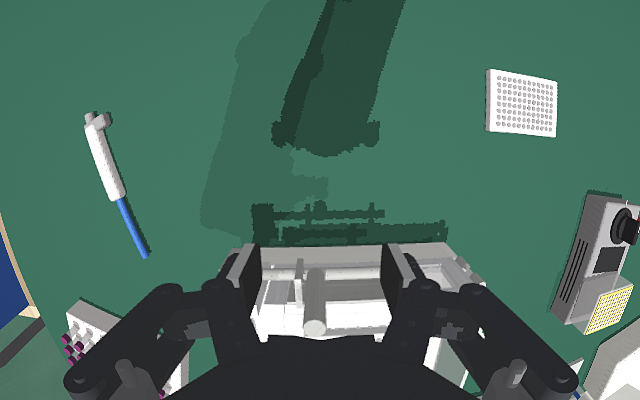

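```bash
python3 - <<'E'
from h import *
f=cv2.imread("pics/e1.png");crop(f,220,220,470,350,3.2,"e2.png")
E
```

```text
(no output)
```

View pics/e2.png

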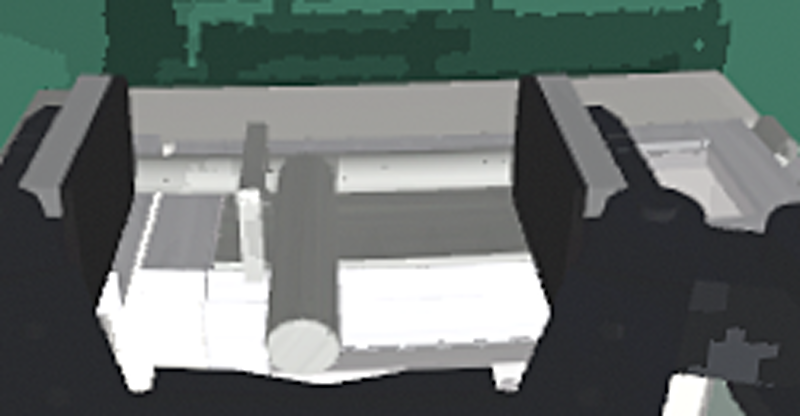

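```bash
python3 - <<'E'
from h import *
c=dict(np.load("w3.npz"));s=robot.camera("scene");t=robot.camera("top")
print(wplane(c,314.7,327.8,.21))
cv2.imwrite("pics/e3t.png",t["frame"]);cv2.imwrite("pics/e3s.png",s["frame"])
print(tri(wray(c,314.7,327.8),ray(s,254,162.7)))
crop(s["frame"],200,140,300,220,7,"e4.png")
E
```

```text
[ 0.5204694  -0.26882991  0.21      ]
(array([ 0.52185193, -0.26767914,  0.20753193]), [np.float64(0.0014955472740057379), np.float64(0.0014955472740058404)])
```

View pics/e4.png

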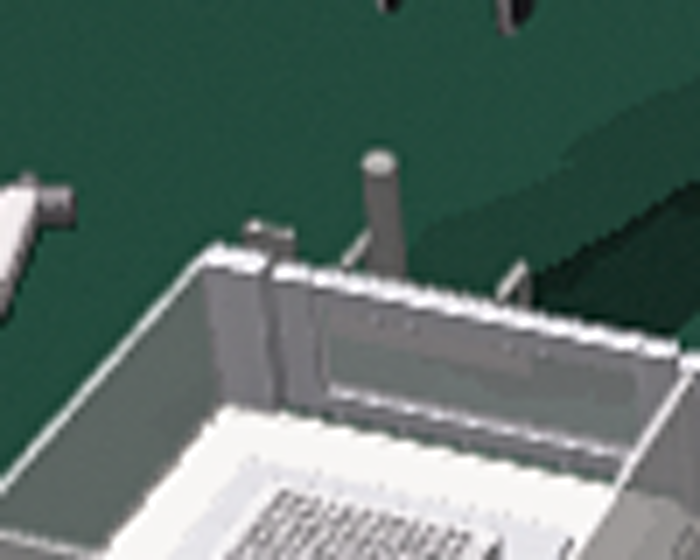

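```bash
python3 -m creep '[{"slide":[0,-0.1,3],"roll":0},{"slide":[0,-0.2,6],"roll":0},{"slide":[0,-0.3,8],"roll":0},{"slide":[2,-0.3,8],"roll":0},{"slide":[4,-0.3,8],"roll":0},{"slide":[5,-0.3,8],"roll":0},{"slide":[5,-0.3,8],"roll":0},{"slide":[5,-0.3,8],"roll":0}]'
python3 - <<'E'
from h import *
c=wrist();cv2.imwrite("pics/f1f.png",c["frame"]);crop(c["frame"],120,100,520,400,2,"f1.png");s=c["s"];print(s["force"],s["ee_pos"])
np.savez("w4.npz",**{k:c[k] for k in("mtx","extrinsics")})
M=R.from_quat(np.roll(s["orientation"],-1)).as_matrix();print(M)
E
```

```text
clock: 7.25
ee_pos: [0.5242, -0.2625, 0.1964]
orientation: [0.703, 0.044, 0.708, -0.04]
force: [0.7, -0.7, 0.5]
opening: 0.0601
[ 0.72992735 -0.72070257  0.53254167] [ 0.52420413 -0.26249941  0.19636618]
[[-0.00655861  0.11915778  0.99285367]
 [ 0.00640651  0.99285965 -0.11911618]
 [-0.99995797  0.00557949 -0.00727516]]
```

View pics/f1.png

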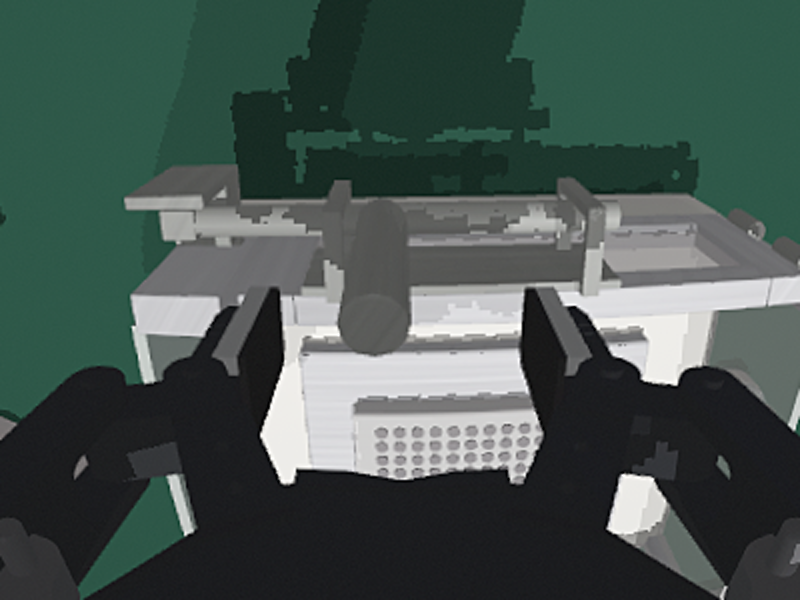

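```bash
python3 - <<'E'
from h import *
c=dict(np.load("w4.npz"))
D=lambda x,y:(120+x/2,100+y/2)
p=wplane(c,*D(374,323),.21);print(p)
a,b=wplane(c,*D(338,318),.21),wplane(c,*D(410,318),.21);print("width",a,b,np.linalg.norm(a-b))
y=np.array([.1192,.9929]);z=np.array([.9929,-.1192])
tc=np.array([.5242,-.2625]);print("rel y,z",(p[:2]-tc)@y,(p[:2]-tc)@z)
# shaft mid-axis lower: base at z~.16
q=wplane(c,*D(381,215),.162);print(q,(q[:2]-tc)@y,(q[:2]-tc)@z)
# gate top front edge, line direction
g1,g2=wplane(c,*D(133,296),.15),wplane(c,*D(770,303),.15);print(g1,g2,np.degrees(np.arctan2(*(g2-g1)[1::-1])))
g1,g2=wplane(c,*D(300,292),.15),wplane(c,*D(770,270),.15);print(g1,g2,np.degrees(np.arctan2(*(g2-g1)[1::-1])))
E
```

```text
[ 0.52074516 -0.26890272  0.21      ]
width [ 0.51850215 -0.2770758   0.21      ] [ 0.5204504  -0.26041867  0.21      ] 0.01677067727855909
rel y,z -0.006769077015325702 -0.002667102323262759
[ 0.50926041 -0.26701596  0.162     ] -0.006264698110492865 -0.014295214545334545
[ 0.53248004 -0.36043806  0.15      ] [ 0.56713722 -0.1239696   0.15      ] 81.66200405308109
[ 0.53653646 -0.29851873  0.15      ] [ 0.55286826 -0.12570666  0.15      ] 84.60123406420098
```

```bash
python3 -m creep '[{"slide":[0.5,-0.65,-0.25],"roll":0},{"slide":[1.5,-0.65,-0.25],"roll":0},{"slide":[2.4,-0.65,-0.25],"roll":0},{"slide":[2.4,-0.65,-0.25],"roll":0},{"slide":[2.4,-0.65,-0.25],"roll":0}]' 2.6
python3 - <<'E'
from h import *
c=wrist();cv2.imwrite("pics/f2f.png",c["frame"]);crop(c["frame"],220,180,420,330,4,"f2.png");s=c["s"];print(s["force"],s["ee_pos"],s["opening"])
np.savez("w5.npz",**{k:c[k] for k in("mtx","extrinsics")})
E
```

```text
clock: 7.72
ee_pos: [0.5207, -0.2688, 0.1724]
orientation: [0.703, 0.045, 0.708, -0.04]
force: [-0.8, -0.3, 0.3]
opening: 0.0261
[-0.75070069 -0.25071671  0.34494725] [ 0.52067882 -0.26875433  0.17240889] 0.02605164471802416
```

View pics/f2.png

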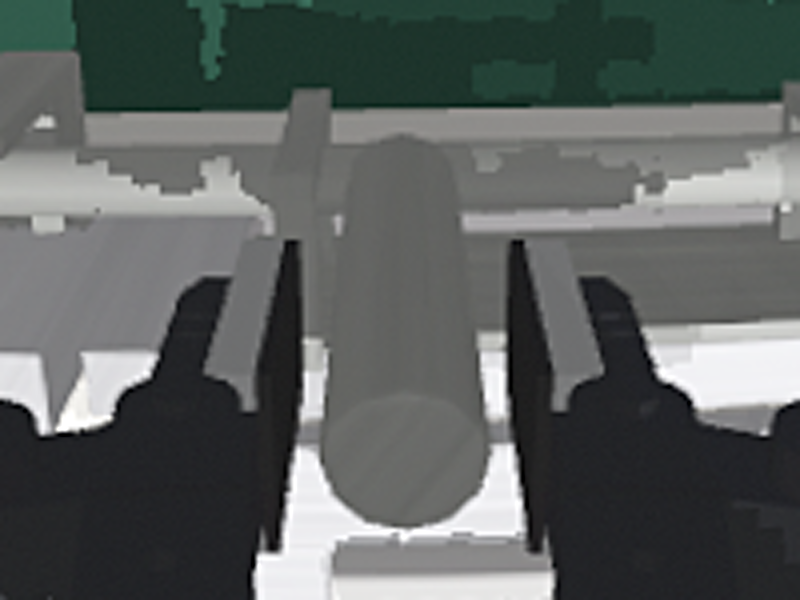

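The pull at about (405,460) is centred between the pads. Gripping it now.

```bash
python3 -m creep '[{"slide":[0,0,0],"roll":0},{"slide":[0,0,0],"roll":0},{"slide":[0,0,0],"roll":0},{"slide":[0,0,0],"roll":0}]' 1 45
python3 -m creep '[{"slide":[-0.4,0,0],"roll":0},{"slide":[-0.8,0,0],"roll":0},{"slide":[-1.2,0,0],"roll":0},{"slide":[-1.5,0,0],"roll":0},{"slide":[-1.5,0,0],"roll":0},{"slide":[-1.5,0,0],"roll":0}]'
python3 - <<'E'
from h import *
c=wrist();cv2.imwrite("pics/f3f.png",c["frame"]);crop(c["frame"],120,100,520,400,2,"f3.png");s=c["s"];print(s["force"],s["ee_pos"],s["opening"])
E
```

```text
clock: 8.1
ee_pos: [0.5214, -0.2689, 0.1733]
orientation: [0.704, 0.044, 0.708, -0.04]
force: [-0.3, 0.9, 0.8]
opening: 0.0167
clock: 8.6
ee_pos: [0.5214, -0.2689, 0.1884]
orientation: [0.704, 0.044, 0.708, -0.04]
force: [0.8, 1.2, -2.9]
opening: 0.0169
[ 0.79943545  1.16224617 -2.87999567] [ 0.52139125 -0.2688935   0.18841752] 0.016922215462192462
```

View pics/f3.png

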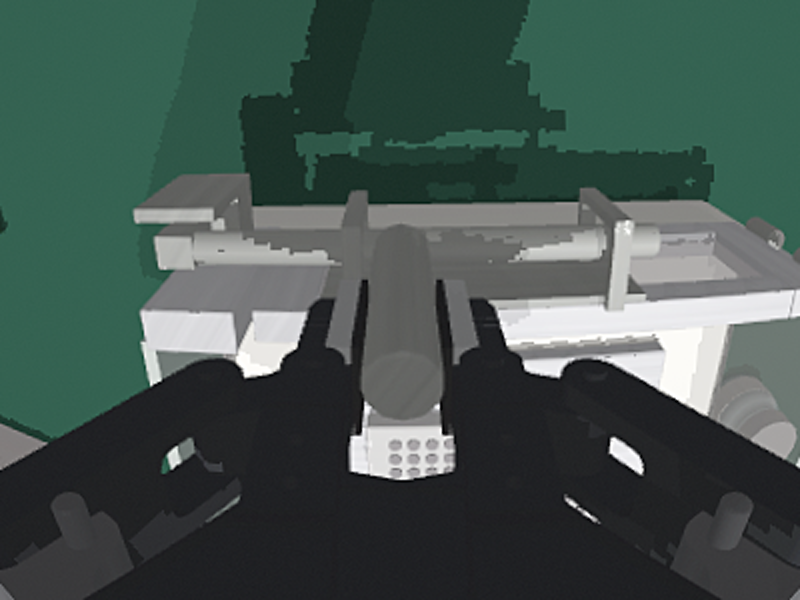

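The bolt is up 15 mm with only its weight on the wrist. Now drawing it back along +y.

```bash
python3 -m creep '[{"slide":[0,0.5,0],"roll":0},{"slide":[0,1,0],"roll":0},{"slide":[0,1.5,0],"roll":0},{"slide":[0,1.5,0],"roll":0}]'
python3 -m creep '[{"slide":[0,0.6,0],"roll":0},{"slide":[0,1.2,0],"roll":0},{"slide":[0,1.8,0],"roll":0},{"slide":[0,2.1,0],"roll":0},{"slide":[0,2.1,0],"roll":0},{"slide":[0,2.1,0],"roll":0}]'
python3 - <<'E'
from h import *
c=wrist();cv2.imwrite("pics/f4f.png",c["frame"]);crop(c["frame"],120,100,520,400,2,"f4.png");s=c["s"];print(s["force"],s["torque"],s["ee_pos"],s["opening"],s["joint_positions"])
E
```

```text
clock: 8.98
ee_pos: [0.5232, -0.2522, 0.1881]
orientation: [0.704, 0.044, 0.708, -0.039]
force: [-0.2, 1.1, -1.7]
opening: 0.0169
clock: 9.48
ee_pos: [0.5255, -0.2307, 0.1881]
orientation: [0.704, 0.044, 0.708, -0.039]
force: [-2.7, 0.8, -2.7]
opening: 0.0168
[-2.70035663  0.75364209 -2.68336398] [-0.05889714  0.45249732 -0.00683097] [ 0.5255493  -0.23068534  0.18807753] 0.016761386830406465 [ 0.19037861  0.39656915  0.18267596  1.75988215 -0.08928914  1.00141738
  1.86145207]
```

View pics/f4.png

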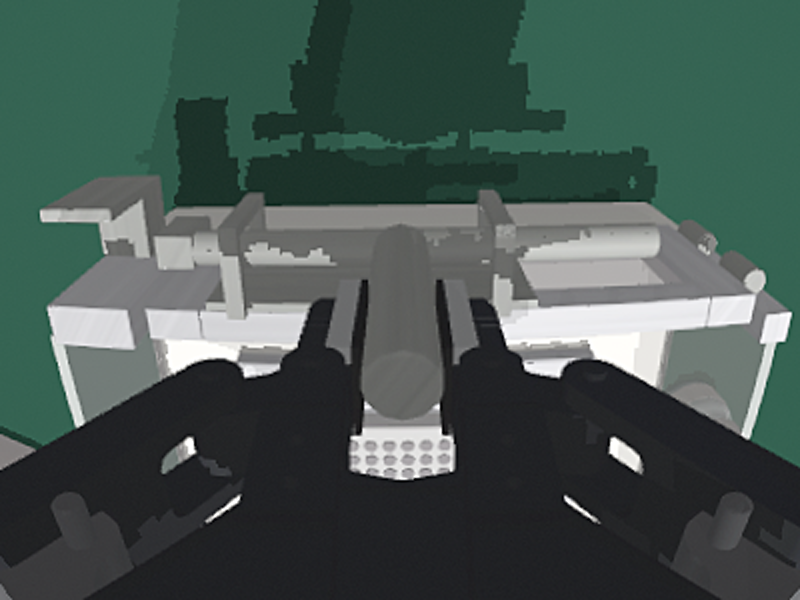

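```bash
python3 - <<'E'
from h import *
c=wrist();D=lambda x,y:(120+x/2,100+y/2)
for n,p in dict(a=(50,308),b=(135,310),b2=(148,310),c=(200,310),d=(712,297),e=(752,295),e2=(790,313),h1=(752,283),h2=(740,262)).items(): print(n,wplane(c,*D(*p),.15).round(4))
f=cv2.imread("pics/f4f.png");crop(f,130,190,250,280,6.6,"f5.png");crop(f,420,190,540,280,6.6,"f6.png")
E
```

```text
a [ 0.5329 -0.3609  0.15  ]
b [ 0.5359 -0.3251  0.15  ]
b2 [ 0.5362 -0.32    0.15  ]
c [ 0.5377 -0.3006  0.15  ]
d [ 0.5563 -0.1243  0.15  ]
e [ 0.5586 -0.1068  0.15  ]
e2 [ 0.5698 -0.0876  0.15  ]
h1 [ 0.5537 -0.1074  0.15  ]
h2 [ 0.5445 -0.1135  0.15  ]
```

View pics/f5.png

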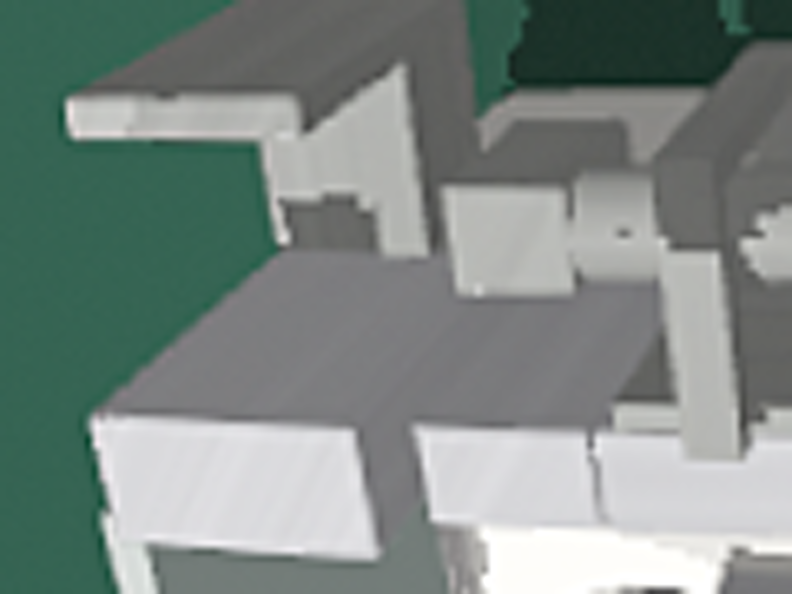

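View pics/f6.png

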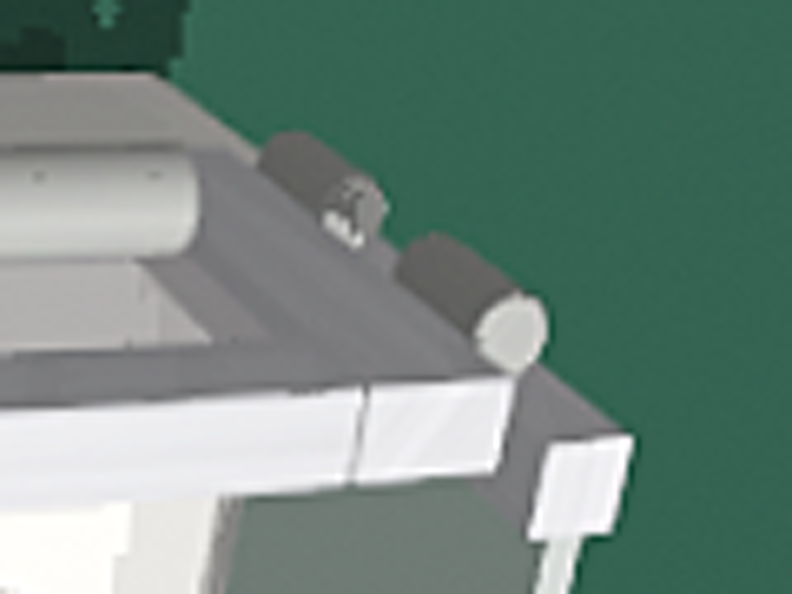

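Free edge is about (0.536,-0.320) and the hinge about (0.559,-0.104). Now pulling the gate along its arc, half way first.

```bash
python3 -m creep '[{"slide":[0,0.1,-0.5],"roll":0.04},{"slide":[0,0.2,-1],"roll":0.08},{"slide":[0,0.3,-1.5],"roll":0.12},{"slide":[0,0.45,-2.05],"roll":0.16},{"slide":[0,0.45,-2.05],"roll":0.16},{"slide":[0,0.45,-2.05],"roll":0.16}]'
python3 - <<'E'
from h import *
c=wrist();cv2.imwrite("pics/g1f.png",c["frame"]);crop(c["frame"],120,100,520,400,2,"g1.png");s=c["s"];print(s["force"],s["torque"],s["ee_pos"],s["opening"],s["joint_positions"])
E
```

```text
clock: 10.08
ee_pos: [0.5065, -0.2247, 0.1887]
orientation: [0.699, 0.1, 0.702, -0.095]
force: [2.2, 0.3, -2.9]
opening: 0.0169
[ 2.19451299  0.264711   -2.93202428] [-0.18082363 -0.31767816  0.18360241] [ 0.50654575 -0.22469694  0.18874402] 0.01689460297668253 [ 0.16018807  0.36458694  0.21901721  1.81138055 -0.09897795  0.98219331
  1.71481867]
```

View pics/g1.png

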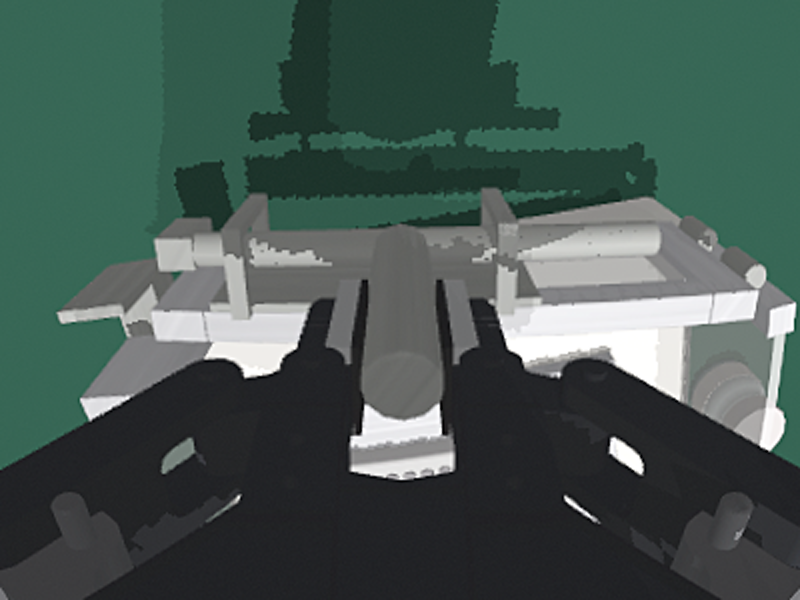

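```bash
python3 -m creep '[{"slide":[0,0.1,-0.5],"roll":0.04},{"slide":[0,0.2,-1],"roll":0.08},{"slide":[0,0.3,-1.5],"roll":0.12},{"slide":[0,0.45,-2.05],"roll":0.16},{"slide":[0,0.45,-2.05],"roll":0.16},{"slide":[0,0.45,-2.05],"roll":0.16}]'
python3 - <<'E'
from h import *
c=wrist();cv2.imwrite("pics/g2f.png",c["frame"]);np.savez("w6.npz",**{k:c[k] for k in("mtx","extrinsics")});crop(c["frame"],120,100,520,400,2,"g2.png");s=c["s"];print(s["force"],s["torque"],s["ee_pos"],s["opening"],s["joint_positions"])
t=robot.camera("top");crop(t["frame"],220,130,440,230,3.6,"g3.png")
E
```

```text
clock: 10.63
ee_pos: [0.4887, -0.215, 0.189]
orientation: [0.689, 0.154, 0.692, -0.15]
force: [2.2, 0.8, -1.7]
opening: 0.0168
[ 2.17900553  0.81689357 -1.65515481] [-0.18951564 -0.41639155  0.2571911 ] [ 0.48874068 -0.21501641  0.18904969] 0.016828370891668942 [ 0.12352113  0.33301259  0.25281957  1.86155601 -0.10530155  0.9650211
  1.56003118]
```

View pics/g2.png

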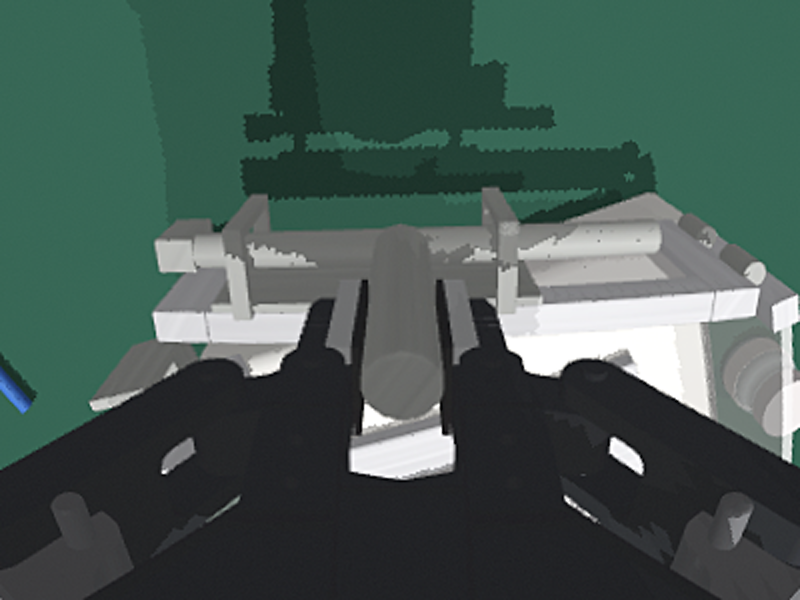

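View pics/g3.png

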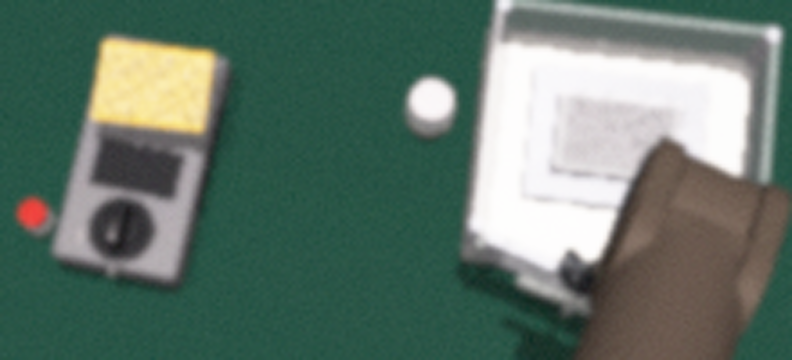

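```bash
python3 - <<'E'
from h import *
c=dict(np.load("w6.npz"));D=lambda x,y:(120+x/2,100+y/2)
a=wplane(c,*D(157,311),.15);b=wplane(c,*D(752,289),.15)
print(a,b);a0=np.array([.5362,-.3203]);b0=np.array([.5575,-.1065])
print("edge move",a[:2]-a0,np.linalg.norm(a[:2]-a0),"ang",np.degrees(np.arctan2(*(b-a)[1::-1])),np.degrees(np.arctan2(*(b0-a0)[::-1])))
p0=np.array([.5255,-.2307]);p=np.array([.4887,-.2150]);print("pull move",np.linalg.norm(p-p0),np.linalg.norm(p-p0)/.131)
E
```

```text
[ 0.47335978 -0.3004338   0.15      ] [ 0.55709816 -0.10624423  0.15      ]
edge move [-0.06284022  0.0198662 ] 0.06590568629207258 ang 66.67333916722018 84.31063439990287
pull move 0.040009123959417005 0.30541315999554963
```

```bash
python3 -m creep '[{"slide":[0,0,-0.15],"roll":0.01},{"slide":[0,0.05,-0.2],"roll":0.01},{"slide":[0,0.05,-0.2],"roll":0.01},{"slide":[0,0.05,-0.2],"roll":0.01},{"slide":[0,0.05,-0.2],"roll":0.01}]'
python3 -m creep '[{"slide":[0,0,0],"roll":0},{"slide":[0,0,0],"roll":0},{"slide":[0,0,0],"roll":0},{"slide":[0,0,0],"roll":0},{"slide":[0,0,0],"roll":0},{"slide":[0,0,0],"roll":0}]'
python3 - <<'E'
from h import *
c=wrist();cv2.imwrite("pics/h1f.png",c["frame"]);crop(c["frame"],120,100,520,400,2,"h1.png");s=c["s"];print(s["force"],s["ee_pos"],s["opening"],abs(s["qd"]).max())
D=lambda x,y:(120+x/2,100+y/2)
a=wplane(c,*D(157,311),.15);b=wplane(c,*D(752,289),.15);print(a,np.degrees(np.arctan2(*(b-a)[1::-1])),np.linalg.norm(a[:2]-[.5362,-.3203]))
s=robot.camera("scene");cv2.imwrite("pics/h2.png",s["frame"])
E
```

```text
clock: 11.15
ee_pos: [0.4873, -0.2141, 0.189]
orientation: [0.688, 0.158, 0.691, -0.154]
force: [2.6, -1.6, -2.2]
opening: 0.0169
clock: 11.65
ee_pos: [0.4873, -0.2141, 0.189]
orientation: [0.688, 0.158, 0.691, -0.154]
force: [2.4, -1.5, -2.9]
opening: 0.0168
[ 2.35804877 -1.54581609 -2.93348335] [ 0.48726202 -0.2140846   0.18903788] 0.01676255646163319 0.0012721660485857658
[ 0.47099346 -0.29934556  0.15      ] 66.07891651349172 0.06849073595711859
```

View pics/h1.png

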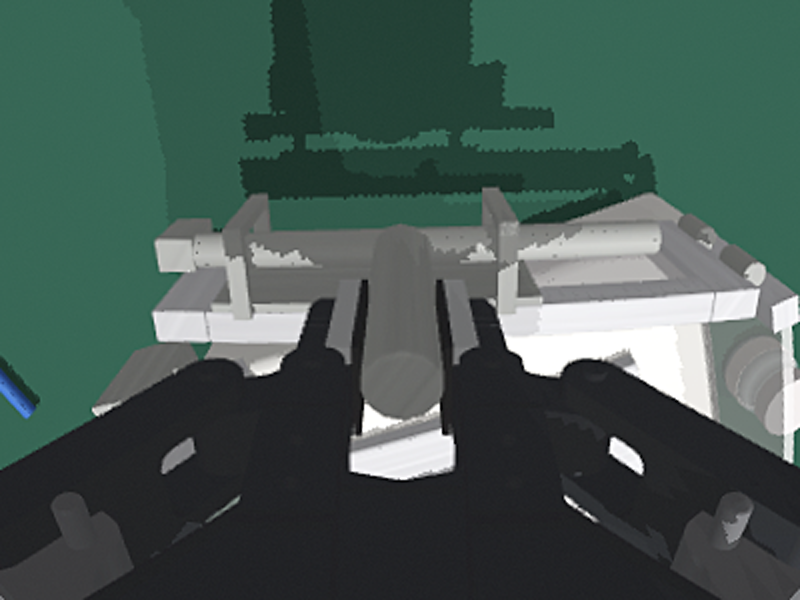

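View pics/h2.png

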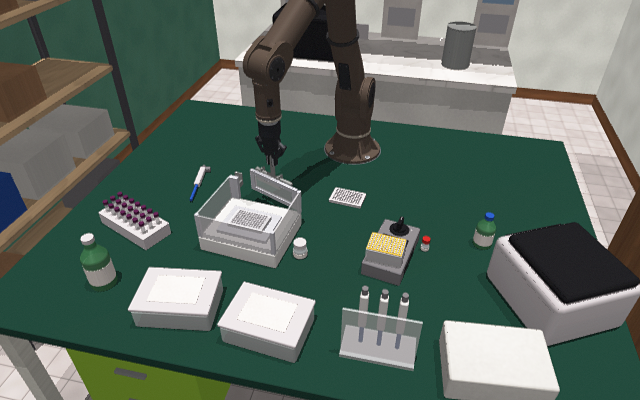

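The gate is ajar by about 69 mm and steady. The knob is off and the other things are where they were, so I'm handing in.

```bash
python3 -c "
from plant import robot
print(robot.close_job())"
```

```text
the job is handed in; nothing more can be done
None
```

The shaker is off and the guard gate is held ajar by about 69–70 mm at its free edge. I handed the job in at about 11.7 s of the 51 s allowed.

- **Knob:** I turned it anticlockwise about 0.8 rad until the wrist moment rose to 6.5 Nm at the end stop. At the end of the turn the fingers had slipped a little around the bar. A picture after release showed the bar within about 5° of the controller box's axis and parallel to the off tick. The later top view agreed.
- **Bolt and gate:** I lifted the bolt 15 mm, drew it back about 38 mm and swung the gate out along its arc. At each check the force on the wrist was no more than about 4 N, so I saw no sign of the bolt catching on the keeper.
- **Last checks:** The gripper is still holding the bolt pull and the arm was still, with about 4 N on the wrist.
    - **Opening:** the wrist camera gave 68.5 mm between corner positions and about 70 mm from the gate's angle. My hinge position is only good to several millimetres.
    - **Bench:** by eye in the last scene picture, the other things on the bench were where they started. I did not measure this.

No check failed.

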